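# Set and lock the creep stop against the sensor jar

### The job

Loosen the wing knob of the sliding stop on the guide bar, slide the stop along until its white nylon nose just touches the chrome sensor jar, and tighten the knob again until the stop is locked: snug and firm, but not forced. Do not shove the jar along its pad, and leave the other things on the shelf where they are.

Things in the scene. Friction and masses are not known exactly. Their poses are not given: they have to be found in the camera images.
- bed: Fixed aluminium bed plate 150 x 420 x 12 mm. Origin: centre of its underside; +y runs along the guide bar towards the jar, z up. On it a dark steel guide bar 30 mm wide (top about 42 mm above the marble), y = -200 to +50 mm, and a black rubber pad 130 x 140 mm (top 22 mm above the marble) centred at y = +137 mm under the jar. Loose gib strips lie in a groove in the bar's top.
- gib_rear: Rear steel gib strip lying in the bar's groove, 22 x 103.5 x 10 mm, from bed y = -200 to -96 mm, under the stop's starting place. Origin: centre of underside. It stays in the groove.
- gib_front: Front steel gib strip in the bar's groove, 22 x 144 x 10 mm, from bed y = -95 to +50 mm, under the place where the stop will be locked. Origin: centre of underside. It is worn and lies unevenly, up to 2 mm lower or 1 mm higher than the rear strip, differently each time and from place to place, so where the knob bites here must be felt.
- carriage (a joint): Travel of the sliding stop along the bar in m: 0 at the rear end, growing towards the jar (bed +y), at most 0.215. At 0 the knob's axis is at bed y = -165 mm. The stop is a grey saddle 64 x 60 mm, top 58 mm above the marble. Free, it slides with about 4 N of drag; clamped it does not slide.
- nose (a point): Centre of the front face of the stop's white nylon nose plate (56 mm wide, 32 mm high, 8 mm thick), 80 mm ahead of the knob's axis towards the jar and 63 mm above the marble. Axes as the bed's: +y points at the jar.
- knob (a joint): Rotation of the clamp knob in rad, growing clockwise seen from above = tighter. It starts tight. Screw and knob sink 2.5 mm per rad clockwise, rise as much counter-clockwise. The free thread drags with 0.15 N m; once it bites the torque climbs by roughly 0.07 N m each 0.1 rad. Turning it back 1.2 rad frees the stop all along the bar; much less may let the screw catch. No end stop nearby.
- screw: The clamp screw that the knob turns, running down through the saddle onto the gib strips; it carries the knob. Origin at the height of the bed's underside, on the knob's axis. Locked means it presses on the front gib strip with more than 25 N; above 120 N it is forced. Tightening with 0.3 to 0.45 N m in all (0.15 to 0.3 N m above the free drag) is right. It stays where it is left.
- knob_grip (a point): Centre of the black wing of the clamp knob, on its axis: an upright bar 46 mm long (along this point's x), 12 mm thick (along its y) and 32 mm high, about 87 mm above the marble (the wing spans 72 to 104 mm). Below it a round hub 24 mm across.
- jar_mid (a point): Chrome sensor bell jar standing loose on the rubber pad: upright cylinder 90 mm across up to 62 mm, then a dome, 81 mm high in all, 0.6 to 1.1 kg. This point is on its axis 40 mm above its underside. It faces the nose plate squarely.
- disc: Bystander: white nylon levelling disc, 36 mm across, 13 mm high, on the bed plate beside the bar. Origin: centre of underside.
- bolt: Bystander: bronze anchor bolt standing on its head (26 mm across), 49 mm high, on the bed plate on the robot's side of the bar. Origin: centre of underside.
- iso_pad: Bystander: spare black rubber isolation pad 80 x 80 x 14 mm on the marble past the jar end of the bed. Origin: centre of underside.
- level: Bystander: aluminium spirit level 22 x 130 x 30 mm on the marble beyond the bed. Origin: centre of underside.
- spanner: Bystander: steel spanner 150 mm long lying on the marble on the robot's side of the bed.
- weight: Bystander: brass weight, cylinder 40 mm across, 35 mm high, on the marble past the rear end of the bed (opposite the jar). Origin: centre of underside.
- grease: Bystander: small white jar 48 mm across, 50 mm high, beyond the bed. Origin: centre of underside.
Mind the look-alikes: they are no part of the job. Of the things that look like the part that bears jar_mid, the largest one is meant.

How it is judged:
On the way, in this order (a step that is already met when the one before it is completed fails the run):
1. the clamp is let go: the screw no longer presses on the bar (contact force between screw and gib_rear below 1 N), for 0.2 s.
2. the stop has been slid until its nose is at the jar (y of jar_mid in the frame of nose below 0.048 m), for 0.1 s.
At the end, for the whole second after the job is handed in: Nose within 3 mm of touching the jar; the tightened screw presses on the front gib strip with more than 25 N; the jar upright, at rest and within 8 mm of where it stood (y of jar_mid in the frame of nose below 0.048 m and contact force between screw and gib_front above 25 N and distance of jar_mid from where it was at the start of the episode below 0.008 m and angle between jar_mid's own z axis and vertical below 0.05 rad and linear speed of jar below 0.01 m/s).
It fails at once if the knob is forced: the screw presses on the front gib strip with more than 120 N (contact force between screw and gib_front above 120 N).
It fails at once if the jar is shoved more than 8 mm (distance of jar_mid from where it was at the start of the episode above 0.008 m).
It fails at once if a bystander is moved more than 20 mm (distance of any of disc, bolt, iso_pad, level, spanner, weight, grease from where it was at the start of the episode above 0.02 m).
It also fails if it takes over 58 s, if anything falls off the work surface, if the arm or the gripper's body presses on something with over 40 N, if the wrist force passes 120 N, or if a joint passes its speed limit or range.

### The arm

A 6-joint arm with a two-finger parallel gripper is mounted at the origin on the work surface. World frame = base frame: x ahead of the robot, y to its left, z up, the work surface at z = 0. Lengths are in m, angles in rad, forces in N, time in s.
With the tool pointing down it reaches from about 0.3 to 0.775 m from the base axis. Payload 14.6 kg.
Tool frame: the origin (TCP) lies midway between the tips of the shut fingers; the grasp point (between the pads) lies 19 mm behind it (ctrl.hold_point_z is the distance from the TCP to the grasp point, in m); z points along the fingers, x is the direction in which the jaws open and shut, and the axes are right-handed (so a half turn about z gives the same grasp; the last joint's range is limited). The gripper opens to 94 mm and grips with 3 to 60 N. Pads are 16 mm wide; open, the fingers measure 119 mm over their backs; the gripper's body (75 mm by 177 mm) begins 78 mm behind the grasp point.
Start: joints at [-1.407, 0.3, 1.521, -0, 1.321, -0.067], TCP at [0.126, -0.535, 0.205] pointing down, gripper open.
Joint ranges: [-3.03, 3.03], [-0.79, 2.21], [0.23, 2.52], [-1.04, 4.18], [0, 3.07], [-2.55, 2.55]. Speed limits (rad/s): [2.22, 2.22, 2.57, 3.14, 3.14, 3.14].

### API

Orientations are given as [roll, pitch, yaw] about the fixed x, y, z axes, in that order (R = Rz(yaw) Ry(pitch) Rx(roll)).
In Python, from station import ctrl, viewer, ticket, nets gives the robot as it stands.
- The arm moves only by the tool carry_out, never from a script. Its argument "commands" is one flat list of numbers, 7 for each row, row after row: the closure, from -1 (fully open) to 1 (shut), so that 0 is half open, then the shift along the world's x, y, z in cm, then the turn, a rotation vector about the world's x, y, z in rad. In form: [gripper, tx, ty, tz, ax, ay, az, gripper, tx, ty, tz, ax, ay, az, ...]. A call has 1 to 12 rows; each row is the pose to reach, as a shift and turn from the pose measured when the call began; what a row does not reach only later rows make up. A row lasts 1/12 s, in which the tool goes at most 41.7 mm and 7.16 degrees, less where a joint would pass 70% of its speed; a pose out of reach is approached as far as the arm can. A call with a gripper value outside its range is refused whole. The fingers move at their own pace and stop on an object; "force" is the grip in N (left out, the last holds). Time passes only in rows, so rows that repeat a pose let the fingers close. It gives the time, the measured TCP pose, the force and the opening at its end, in the units of the state.
- ctrl.get_obs(): the state, without advancing time (a new reading comes with each control period).
- viewer.camera(name): name is "scene" or "side" or "wrist"; returns (picture, depth): 384x512x3 uint8, blue, green, red; 384x512 float32, m along the optical axis (not along the pixel's ray), 0 where there is no reading.
- viewer.camera_info(name): a dict with "fx", "fy", "cx", "cy" (pixels), "R" (3x3) and "t" (3): a world point X has camera coordinates R X + t. Camera axes: x right, y down, z forward; pixel columns grow to the right and rows downward; lengths in m; the calibration is good to about 2 mm. A picture is of the moment at which its call begins: read the wrist's pose just before it. camera_info takes no time and is no camera call; for the wrist camera it gives the pose at the moment of the call.
- ticket.hand_in(): hands the job in, once; it reports no verdict.
Trained networks look in the newest picture that a camera, given by its name, has taken for a name from the list of things; names that differ only in an ending like _2 or _b are one class to them, and where a whole thing is asked for, a point or a joint stands for the part that bears it (a point fixed in the world has none). Each returns a list of dicts, best first, with "confidence" (0 to 1); they miss things now and then, are a little off and sometimes report something else, mostly with a low value. They report only what shows in the picture. A call takes as long as a camera call. They do not tell look-alikes from the thing itself.
- nets.silhouettes(camera, thing): "region" (384x512 bool, what is visible of it) and "extent" ([left, top, right, bottom] in pixels, round what is visible of it).
The state is a dict: "time_s": time; "qpos": joint angles; "joint_vel": joint speeds; "tau": joint torques, N m; "ee_pos": TCP position; "eef_rot": TCP orientation; "force": force on the tool from outside, world axes, zero at the start; "moment": the same for the moment, N m; "grip_width": finger opening in m.
Only numpy, scipy, OpenCV 4.12 (cv2) and the standard library are available. Lean on these libraries where they do the work, as an engineer would, in place of code of your own. Each camera call takes 0.05 s, during which the arm holds its last target. There are 200 camera calls.

## Working session

There is one attempt and no reset: what is moved stays moved. The work goes in short steps, Python scripts to look and compute and a tool call to move; the robot and the scene stay as the last step left them, time stands still between calls to the robot, and variables do not carry over. Pictures are saved under pics/ and viewed, about 8 in all and at most 12, crops included, and the job is handed in when it is done.

Besides the shell and the picture viewer there is one more tool, called after "Call:" as name(argument=value, ...) on one line, values as JSON. carry_out: Moves the arm, as the interface text tells. Its arguments: {"type":"object","properties":{"commands":{"type":"array","items":{"type":"number"}},"force":{"type":"number"}},"required":["commands"]}

```bash
mkdir -p pics; ls; cat > h.py <<'E'
import numpy as np, cv2
from station import ctrl, viewer, ticket, nets
def cloud(cam, depth, mask=None):
    i=viewer.camera_info(cam); R=np.array(i["R"]); t=np.array(i["t"])
    m=(depth>0) if mask is None else (mask&(depth>0))
    v,u=np.nonzero(m); z=depth[v,u]
    P=np.stack([(u-i["cx"])/i["fx"]*z,(v-i["cy"])/i["fy"]*z,z],1)
    return (P-t)@R, u, v
def st():
    o=ctrl.get_obs()
    for k in("time_s","ee_pos","eef_rot","force","moment","grip_width"): print(k,np.round(o[k],4))
E
python3 - <<'E'
from h import *
st()
ims=[]
for c in("scene","side"):
    p,d=viewer.camera(c); np.save(c+"_d.npy",d); ims.append(p)
    for th in("knob","jar_mid","knob_grip"):
        for r in nets.silhouettes(c,th)[:3]:
            P,u,v=cloud(c,d,r["region"])
            print(c,th,round(r["confidence"],2),np.round(r["extent"]),np.round(np.median(P,0),3),np.round(P.min(0),3),np.round(P.max(0),3))
    cv2.imwrite(f"pics/{c}0.png",p)
E
```

```text
pics
time_s 0.0
ee_pos [ 0.1258 -0.5351  0.2049]
eef_rot [-3.1415e+00  1.2000e-03 -1.3400e+00]
force [ 0.0812 -0.3445  0.4778]
moment [0.0658 0.0451 0.0064]
grip_width 0.0938
scene knob 0.85 [170. 165. 189. 188.] [ 0.564 -0.157  0.09 ] [ 0.54  -0.176  0.058] [ 0.582 -0.143  0.104]
scene knob 0.46 [146. 167. 337. 248.] [ 0.591 -0.059  0.015] [ 0.474 -0.239 -0.004] [0.677 0.193 0.104]
scene jar_mid 0.93 [266. 178. 310. 229.] [0.61  0.084 0.089] [ 0.484  0.035 -0.002] [0.631 0.129 0.105]
scene jar_mid 0.87 [300. 262. 334. 301.] [0.76  0.15  0.048] [ 0.692  0.12  -0.004] [0.778 0.185 0.057]
scene jar_mid 0.63 [301. 135. 325. 171.] [0.418 0.139 0.043] [ 0.352  0.109 -0.005] [0.432 0.174 0.057]
scene knob_grip 0.55 [171. 169. 187. 190.] [ 0.563 -0.158  0.089] [ 0.448 -0.2   -0.005] [ 0.582 -0.143  0.104]
side knob 0.83 [255. 246. 285. 274.] [ 0.557 -0.163  0.09 ] [ 0.537 -0.175  0.009] [ 0.595 -0.066  0.104]
side knob 0.58 [265. 288. 280. 305.] [ 0.553 -0.199  0.041] [ 0.542 -0.211  0.039] [ 0.564 -0.184  0.044]
side jar_mid 0.97 [315. 163. 338. 189.] [0.738 0.131 0.037] [ 0.713  0.12  -0.002] [0.77  0.171 0.056]
side jar_mid 0.65 [172. 170. 198. 204.] [0.401 0.121 0.037] [ 0.358  0.109 -0.002] [0.429 0.251 0.057]
side jar_mid 0.59 [248. 160. 288. 209.] [0.58  0.056 0.079] [ 0.538  0.031 -0.002] [0.656 0.263 0.103]
side knob_grip 0.89 [254. 244. 282. 272.] [ 0.556 -0.163  0.091] [ 0.537 -0.175  0.057] [ 0.586 -0.134  0.104]
side knob_grip 0.59 [260. 245. 284. 271.] [ 0.556 -0.163  0.09 ] [ 0.537 -0.175  0.057] [ 0.578 -0.138  0.104]
```

```bash
python3 - <<'E'
from h import *
a=cv2.imread("pics/scene0.png")[110:320,120:360]; b=cv2.imread("pics/side0.png")[130:340,140:380]
cv2.imwrite("pics/m0.png",np.hstack([cv2.resize(x,(400,350),interpolation=cv2.INTER_CUBIC) for x in(a,b)]))
from scipy.optimize import least_squares
A={}
for c in("scene","side"):
    P,u,v=cloud(c,np.load(c+"_d.npy"))
    P=P[(P[:,0]>.3)&(P[:,0]<.85)&(abs(P[:,1])<.4)]; A[c]=P
    # wing
    near=np.hypot(P[:,0]-.56,P[:,1]+.16)<.032
    W=P[near&(P[:,2]>.1)&(P[:,2]<.108)]
    mr=cv2.minAreaRect((W[:,:2]*1000).astype(np.float32)); print(c,"wingtop",len(W),mr,W[:,2].max())
    # nose plate top (z~.079)
    N=P[(P[:,2]>.074)&(P[:,2]<.083)&(np.hypot(P[:,0]-.58,P[:,1]+.09)<.05)]
    print("nose",len(N),N.mean(0) if len(N) else None, cv2.minAreaRect((N[:,:2]*1000).astype(np.float32)) if len(N)>4 else None)
    J=P[(P[:,2]>.03)&(P[:,2]<.08)&(np.hypot(P[:,0]-.59,P[:,1]-.08)<.065)]
    f=least_squares(lambda q:np.hypot(J[:,0]-q[0],J[:,1]-q[1])-.045,[.59,.08],loss="soft_l1",f_scale=.002)
    print("jar",len(J),f.x,np.abs(f.fun).mean()); 
    B=P[(P[:,2]>.0395)&(P[:,2]<.0445)&(P[:,1]<.1)&(abs(P[:,0]-.57)<.1)]
    print("bar",len(B),cv2.minAreaRect((B[:,:2]*1000).astype(np.float32)))
    S=P[(P[:,2]>.055)&(P[:,2]<.061)&(np.hypot(P[:,0]-.56,P[:,1]+.16)<.06)]
    print("saddle",len(S),cv2.minAreaRect((S[:,:2]*1000).astype(np.float32)))
    T=P[(P[:,2]>.009)&(P[:,2]<.015)&(abs(P[:,0]-.57)<.2)]
    print("bed",len(T),cv2.minAreaRect((T[:,:2]*1000).astype(np.float32)))
E
```

```text
scene wingtop 72 ((560.7677612304688, -160.08140563964844), (13.128925323486328, 45.65919876098633), 51.51017761230469) 0.10396816460708443
nose 75 [ 0.56747999 -0.08409261  0.07734983] ((565.25732421875, -84.26509857177734), (8.335497856140137, 54.85591506958008), 84.15150451660156)
jar 671 [0.58388285 0.08226015] 0.0029400291481655955
bar 432 ((557.156005859375, -59.09893798828125), (333.4007263183594, 103.4078598022461), 81.35934448242188)
saddle 438 ((560.5479125976562, -145.38876342773438), (89.33340454101562, 64.46637725830078), 86.67962646484375)
bed 4322 ((543.11962890625, 0.2926025390625), (584.2174682617188, 354.9834289550781), 72.76105499267578)
side wingtop 161 ((557.24755859375, -158.3600311279297), (12.824395179748535, 44.54316329956055), 56.2298469543457) 0.10360011276701392
nose 147 [ 0.56423775 -0.08323514  0.07737661] ((563.976318359375, -82.12133026123047), (10.372330665588379, 53.249122619628906), 85.7746353149414)
jar 842 [0.58339569 0.08680965] 0.0022125468078808583
bar 635 ((563.5662231445312, -72.63227844238281), (309.40887451171875, 143.86578369140625), 70.58531951904297)
saddle 808 ((558.4816284179688, -144.31382751464844), (88.12010955810547, 63.81201171875), 85.14442443847656)
bed 6429 ((569.03662109375, 4.690216064453125), (473.4858093261719, 440.4771728515625), 39.47171401977539)
```

View pics/m0.png

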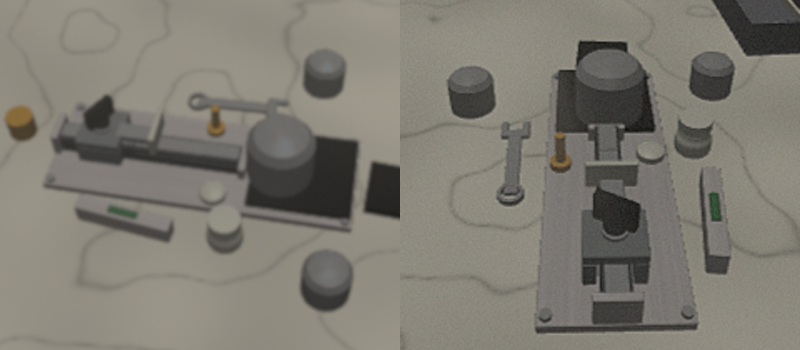

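Candidates for the jar (left crop): small ones at (324,72) and (327,278) on the marble, and the large one at (280,150) on the pad. The large one fits, because it is the biggest, stands on the pad and faces the nose. The wing knob is at (100,112). I'll move above the knob now.

Call:
carry_out(commands=[0,11,9,0,0,0,0.6,0,22,19,0,0,0,1.2,0,33,28,0,0,0,1.7,0,43.3,37.6,0,0,0,2.27,0,43.3,37.6,0,0,0,2.27,0,43.3,37.6,0,0,0,2.27,0,43.3,37.6,0,0,0,2.27,0,43.3,37.6,0,0,0,2.27,0,43.3,37.6,0,0,0,2.27,0,43.3,37.6,0,0,0,2.27,0,43.3,37.6,0,0,0,2.27,0,43.3,37.6,0,0,0,2.27], force=60)

```text
time_s: 1.4
ee_pos: [0.5048, -0.206, 0.2055]
eef_rot: [3.141, -0.0, 0.166]
force: [0.3, -1.3, -0.1]
grip_width: 0.0471
```

Call:
carry_out(commands=[0,5.4,4.7,0,0,0,0.77,0,5.4,4.7,0,0,0,0.77,0,5.4,4.7,0,0,0,0.77,0,5.4,4.7,0,0,0,0.77,0,5.4,4.7,0,0,0,0.77,0,5.4,4.7,0,0,0,0.77,0,5.4,4.7,0,0,0,0.77,0,5.4,4.7,0,0,0,0.77,0,5.4,4.7,0,0,0,0.77])

```text
time_s: 2.15
ee_pos: [0.5588, -0.159, 0.2055]
eef_rot: [3.141, -0.0, 0.935]
force: [0.1, -0.3, -0.5]
grip_width: 0.0474
```

```bash
python3 - <<'E'
from h import *
st()
p,d=viewer.camera("wrist"); cv2.imwrite("pics/w1.png",p); np.save("w1_d.npy",d)
i=viewer.camera_info("wrist"); print(np.round(i["R"],3),np.round(i["t"],3))
P,u,v=cloud("wrist",d)
for lo in(.098,.1):
    W=P[(np.hypot(P[:,0]-.559,P[:,1]+.159)<.035)&(P[:,2]>lo)&(P[:,2]<.109)]
    print(len(W)); 
    if len(W)>5: print(cv2.minAreaRect((W[:,:2]*1000).astype(np.float32)),W[:,2].max())
N=P[(P[:,2]>.073)&(P[:,2]<.084)&(np.hypot(P[:,0]-.565,P[:,1]+.083)<.045)]
if len(N)>5: print("nose",len(N),N.mean(0),cv2.minAreaRect((N[:,:2]*1000).astype(np.float32)))
S=P[(P[:,2]>.055)&(P[:,2]<.061)&(np.hypot(P[:,0]-.56,P[:,1]+.16)<.06)]
if len(S)>5: print("saddle",len(S),cv2.minAreaRect((S[:,:2]*1000).astype(np.float32)))
print(ctrl.get_obs()["qpos"])
E
```

```text
time_s 2.15
ee_pos [ 0.5588 -0.159   0.2055]
eef_rot [ 3.1414e+00 -1.0000e-04  9.3470e-01]
force [ 0.051  -0.2517 -0.5338]
moment [ 0.0017 -0.1718 -0.0226]
grip_width 0.0474
[[ 0.594  0.804 -0.   ]
 [ 0.781 -0.576  0.242]
 [ 0.194 -0.144 -0.97 ]] [-0.203 -0.552  0.257]
462
((554.7830200195312, -159.10313415527344), (11.941420555114746, 45.47358322143555), 56.698429107666016) 0.1029854180552646
372
((554.870849609375, -159.071044921875), (10.906486511230469, 44.176090240478516), 57.027008056640625) 0.1029854180552646
nose 386 [ 0.56058495 -0.08382314  0.07709322] ((561.2454223632812, -83.69274139404297), (8.185881614685059, 55.46787643432617), 85.32506561279297)
saddle 2367 ((556.0990600585938, -144.51678466796875), (89.44306945800781, 63.36788558959961), 84.89519500732422)
[-3.40317019e-01  3.68878635e-01  1.42921460e+00  7.09953232e-05
  1.34321249e+00 -1.27488284e+00]
```

View pics/w1.png

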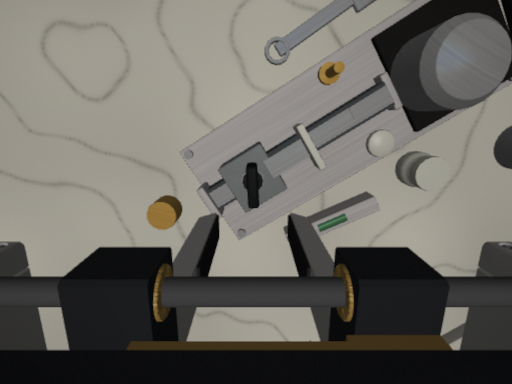

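The wing at (252,186) stands upright between the jaws, and the jar at (465,55) is clear. Now descending and gripping the wing above its hub.

Call:
carry_out(commands=[0,-0.13,0,-3,0,0,0.05,0,-0.13,0,-6,0,0,0.05,0,-0.13,0,-9,0,0,0.05,0,-0.13,0,-11,0,0,0.05,0,-0.13,0,-12.8,0,0,0.05,0,-0.13,0,-12.8,0,0,0.05,0.3,-0.13,0,-12.8,0,0,0.05,0.6,-0.13,0,-12.8,0,0,0.05,1,-0.13,0,-12.8,0,0,0.05,1,-0.13,0,-12.8,0,0,0.05,1,-0.13,0,-12.8,0,0,0.05,1,-0.13,0,-12.8,0,0,0.05], force=50)

```text
time_s: 3.2
ee_pos: [0.5577, -0.159, 0.0781]
eef_rot: [3.14, -0.0, 0.985]
force: [0.1, 1.1, 5.0]
grip_width: 0.0115
```

```bash
python3 -c "
from h import *
st();print(ctrl.get_obs()['qpos'])"
```

```text
time_s 3.2
ee_pos [ 0.5577 -0.159   0.0781]
eef_rot [ 3.1405e+00 -4.0000e-04  9.8460e-01]
force [0.134  1.1492 5.0448]
moment [ 0.1969 -0.1367  0.1227]
grip_width 0.0115
[-3.41007446e-01  4.96449036e-01  1.56104440e+00  1.59434180e-04
  1.08292325e+00 -1.32563630e+00]
```

Call:
carry_out(commands=[1,0,0,0.02,0,0,0.08,1,0,0,0.04,0,0,0.16,1,0,0,0.06,0,0,0.24,1,0,0,0.08,0,0,0.3,1,0,0,0.08,0,0,0.3])

```text
time_s: 3.62
ee_pos: [0.5577, -0.1588, 0.0785]
eef_rot: [3.141, -0.001, 1.287]
force: [3.3, 0.8, -5.9]
grip_width: 0.012
```

```bash
python3 -c "
from h import *
st();print(ctrl.get_obs()['qpos'])"
```

```text
time_s 3.6167
ee_pos [ 0.5577 -0.1588  0.0785]
eef_rot [ 3.1408e+00 -8.0000e-04  1.2873e+00]
force [ 3.2746  0.7581 -5.8686]
moment [ 0.2113 -0.7212  0.1051]
grip_width 0.012
[-3.40999499e-01  4.95900499e-01  1.56071185e+00  9.74591509e-04
  1.08421502e+00 -1.62875115e+00]
```

Call:
carry_out(commands=[1,0,0,0.05,0,0,0.1,1,0,0,0.07,0,0,0.2,1,0,0,0.1,0,0,0.3,1,0,0,0.12,0,0,0.4,1,0,0,0.15,0,0,0.5,1,0,0,0.17,0,0,0.6,1,0,0,0.2,0,0,0.7,1,0,0,0.22,0,0,0.8,1,0,0,0.23,0,0,0.85,1,0,0,0.23,0,0,0.85,1,0,0,0.23,0,0,0.85])

```text
time_s: 4.53
ee_pos: [0.5575, -0.1584, 0.0804]
eef_rot: [3.141, -0.002, 2.134]
force: [2.7, 5.5, -8.0]
grip_width: 0.0121
```

```bash
python3 -c "
from h import *
st();print(ctrl.get_obs()['qpos'])"
```

```text
time_s 4.5333
ee_pos [ 0.5575 -0.1584  0.0804]
eef_rot [ 3.1409e+00 -1.7000e-03  2.1342e+00]
force [ 2.6926  5.528  -7.972 ]
moment [ 0.8405 -0.7597  0.1812]
grip_width 0.0121
[-3.40721226e-01  4.93851931e-01  1.55886595e+00  1.79309514e-03
  1.08979850e+00 -2.47570676e+00]
```

Call:
carry_out(commands=[1,0.04,0.5,0,0,0,0,1,0.09,1.1,0,0,0,0,1,0.17,2,0,0,0,0,1,0.25,3,0,0,0,0,1,0.34,4,0,0,0,0.03,1,0.42,5,0.01,0,0,0.06,1,0.46,5.5,0.02,0,0,0.08,1,0.46,5.5,0.02,0,0,0.08,1,0.46,5.5,0.02,0,0,0.08])

```text
time_s: 5.28
ee_pos: [0.5622, -0.1028, 0.0806]
eef_rot: [3.14, -0.002, 2.213]
force: [1.9, 4.2, -7.1]
grip_width: 0.0115
```

```bash
python3 - <<'E'
from h import *
st();print(ctrl.get_obs()['qpos'])
ims=[]
from scipy.optimize import least_squares
for c in("scene","side"):
    p,d=viewer.camera(c); ims.append(p)
    P,u,v=cloud(c,d)
    N=P[(P[:,2]>.074)&(P[:,2]<.083)&(np.hypot(P[:,0]-.5675,P[:,1]+.028)<.045)]
    if len(N)>5: print("nose",len(N),N.mean(0), cv2.minAreaRect((N[:,:2]*1000).astype(np.float32)))
    J=P[(P[:,2]>.03)&(P[:,2]<.08)&(np.hypot(P[:,0]-.584,P[:,1]-.084)<.052)]
    f=least_squares(lambda q:np.hypot(J[:,0]-q[0],J[:,1]-q[1])-.045,[.584,.084],loss="soft_l1",f_scale=.001)
    print("jar",len(J),f.x,np.abs(f.fun).mean(), J[:,1].min())
a,b=ims
cv2.imwrite("pics/m2.png",np.hstack([cv2.resize(x,(400,350),interpolation=cv2.INTER_CUBIC) for x in(a[130:270,140:300],b[130:340,140:380])]))
E
```

```text
time_s 5.2833
ee_pos [ 0.5622 -0.1028  0.0806]
eef_rot [ 3.1404e+00 -2.4000e-03  2.2129e+00]
force [ 1.9222  4.2451 -7.132 ]
moment [ 0.8309 -0.6229 -0.0308]
grip_width 0.0115
[-0.24615867  0.4775811   1.58320749  0.00281329  1.08192761 -2.46038017]
nose 79 [ 0.57172173 -0.02868475  0.07756177] ((570.8195190429688, -28.888973236083984), (8.492185592651367, 57.02058029174805), 85.52393341064453)
jar 569 [0.58389213 0.08386822] 0.0008654575314357714 0.03215362440186755
nose 28 [ 0.54619562 -0.02687607  0.07741781] ((546.4559936523438, -26.698577880859375), (8.268857955932617, 11.314738273620605), 83.9977035522461)
jar 124 [0.58407747 0.08657821] 0.0006257444787402652 0.03814308538483138
```

View pics/m2.png

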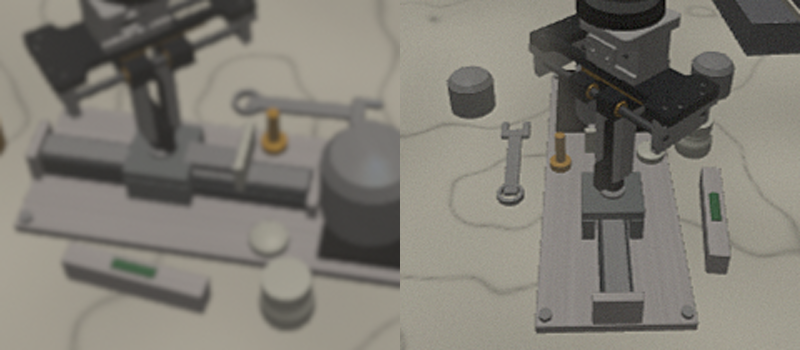

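The scene crop shows the stop sliding free: nose plate at (245,150), jar at (360,165). The gap is about 64–67 mm. I'll go 58 mm, then creep.

Call:
carry_out(commands=[1,0.04,0.5,0,0,0,0,1,0.09,1.1,0,0,0,0,1,0.17,2,0,0,0,0,1,0.25,3,0,0,0,0,1,0.34,4,0,0,0,0,1,0.4,4.8,0,0,0,0,1,0.45,5.4,0,0,0,0,1,0.49,5.8,0,0,0,0,1,0.49,5.8,0,0,0,0,1,0.49,5.8,0,0,0,0])

```text
time_s: 6.22
ee_pos: [0.567, -0.0447, 0.0806]
eef_rot: [3.14, -0.003, 2.213]
force: [1.7, 3.0, -6.5]
grip_width: 0.012
```

```bash
cat > gap.py <<'E'
from h import *
from scipy.optimize import least_squares
st();print(ctrl.get_obs()['qpos'])
D=np.array([.0837,.9965])
for c in("scene","side"):
    p,d=viewer.camera(c); cv2.imwrite(f"pics/{c}_g.png",p)
    P,u,v=cloud(c,d)
    e=ctrl.get_obs()["ee_pos"][:2]; n=np.array(e)+.076*D
    N=P[(P[:,2]>.074)&(P[:,2]<.083)&(np.hypot(P[:,0]-n[0],P[:,1]-n[1])<.045)&(abs((P[:,:2]-n)@D)<.008)]
    J=P[(P[:,2]>.03)&(P[:,2]<.08)&(np.hypot(P[:,0]-.584,P[:,1]-.084)<.052)&((P[:,:2]-n)@D>.008)]
    f=least_squares(lambda q:np.hypot(J[:,0]-q[0],J[:,1]-q[1])-.045,[.584,.084],loss="soft_l1",f_scale=.001)
    a=(N[:,:2]@D); lo,hi=np.percentile(a,[3,97]) if len(a) else (0,0)
    print(c,len(N),"nose",lo,hi,"jar",len(J),f.x,"gap(mid) mm",1000*(f.x@D-.045-(lo+hi)/2-.004))
E
python3 gap.py
```

```text
time_s 6.2167
ee_pos [ 0.567  -0.0447  0.0806]
eef_rot [ 3.14   -0.0032  2.2129]
force [ 1.6944  3.0411 -6.5045]
moment [ 0.6207 -0.5952 -0.015 ]
grip_width 0.012
[-0.14460861  0.47216646  1.5914523   0.00384634  1.07907003 -2.35930177]
scene 79 nose 0.073457206579688 0.08096671672751025 jar 536 [0.58383093 0.08415202] gap(mid) mm 6.5121746221550625
side 22 nose 0.07458648843310557 0.0811596946649666 jar 259 [0.58352937 0.08719318] gap(mid) mm 8.856323455032431
```

Call:
carry_out(commands=[1,0.01,0.1,0,0,0,0,1,0.02,0.2,0,0,0,0,1,0.03,0.3,0,0,0,0,1,0.03,0.4,0,0,0,0,1,0.03,0.4,0,0,0,0])

```text
time_s: 6.73
ee_pos: [0.5674, -0.0409, 0.0806]
eef_rot: [3.14, -0.003, 2.213]
force: [1.6, -4.1, -7.4]
grip_width: 0.0117
```

Call:
carry_out(commands=[1,0,0.05,0,0,0,0,1,0.01,0.1,0,0,0,0])

```text
time_s: 6.9
ee_pos: [0.5674, -0.04, 0.0806]
eef_rot: [3.14, -0.003, 2.213]
force: [0.9, -4.6, -6.0]
grip_width: 0.0114
```

Call:
carry_out(commands=[1,0,0.05,0,0,0,0,1,0.01,0.1,0,0,0,0])

```text
time_s: 7.07
ee_pos: [0.5675, -0.039, 0.0806]
eef_rot: [3.14, -0.003, 2.213]
force: [1.2, -4.4, -6.6]
grip_width: 0.0116
```

```bash
python3 gap.py
```

```text
time_s 7.0667
ee_pos [ 0.5675 -0.039   0.0806]
eef_rot [ 3.1402e+00 -2.7000e-03  2.2125e+00]
force [ 1.1753 -4.3837 -6.609 ]
moment [-0.9154 -0.5531 -0.0671]
grip_width 0.0116
[-0.13441513  0.47229403  1.59130342  0.00334293  1.07890178 -2.34849888]
scene 86 nose 0.07888336575570899 0.0924384772672299 jar 524 [0.58388908 0.08402075] gap(mid) mm -2.0627279560209537
side 24 nose 0.08066563970253036 0.08836034081395447 jar 256 [0.58345266 0.08717841] gap(mid) mm 2.1952816152318206
```

Call:
carry_out(commands=[1,0,0.03,0,0,0,0,1,0,0.05,0,0,0,0])

```text
time_s: 7.33
ee_pos: [0.5676, -0.0384, 0.0806]
eef_rot: [3.14, -0.003, 2.213]
force: [1.8, -4.2, -7.4]
grip_width: 0.0116
```

Call:
carry_out(commands=[1,0,0.03,0,0,0,0,1,0,0.05,0,0,0,0])

```text
time_s: 7.5
ee_pos: [0.5676, -0.0379, 0.0806]
eef_rot: [3.14, -0.003, 2.213]
force: [3.0, -4.3, -7.6]
grip_width: 0.0117
```

Call:
carry_out(commands=[1,0.01,0.03,0,0,0,0,1,0.01,0.05,0,0,0,0])

```text
time_s: 7.67
ee_pos: [0.5677, -0.0373, 0.0806]
eef_rot: [3.14, -0.003, 2.213]
force: [2.7, -4.3, -7.4]
grip_width: 0.0117
```

Call:
carry_out(commands=[1,0,0.03,0,0,0,0,1,0,0.05,0,0,0,0])

```text
time_s: 7.83
ee_pos: [0.5677, -0.037, 0.0806]
eef_rot: [3.14, -0.002, 2.213]
force: [1.7, -6.1, -7.3]
grip_width: 0.0119
```

Call:
carry_out(commands=[1,0,0.03,0,0,0,0,1,0,0.05,0,0,0,0])

```text
time_s: 8.0
ee_pos: [0.5677, -0.0368, 0.0806]
eef_rot: [3.141, -0.002, 2.213]
force: [2.6, -7.2, -7.8]
grip_width: 0.012
```

```bash
python3 gap.py; python3 -c "
import cv2
a=cv2.imread('pics/scene_g.png')[160:250,180:320]; cv2.imwrite('pics/g1.png',cv2.resize(a,(770,495),interpolation=cv2.INTER_CUBIC))"
```

```text
time_s 8.0
ee_pos [ 0.5677 -0.0368  0.0806]
eef_rot [ 3.1406e+00 -1.9000e-03  2.2126e+00]
force [ 2.5573 -7.1942 -7.7781]
moment [-1.6986 -0.6313 -0.0019]
grip_width 0.012
[-1.30161862e-01  4.72179576e-01  1.59143065e+00  2.28964452e-03
  1.07860307e+00 -2.34389323e+00]
scene 79 nose 0.08083232467343626 0.09233760346603868 jar 524 [0.58384499 0.08401913] gap(mid) mm -2.9920737547833967
side 21 nose 0.08160647533031884 0.09082470368011125 jar 271 [0.58353256 0.087138  ] gap(mid) mm 0.4591016998993953
```

View pics/g1.png

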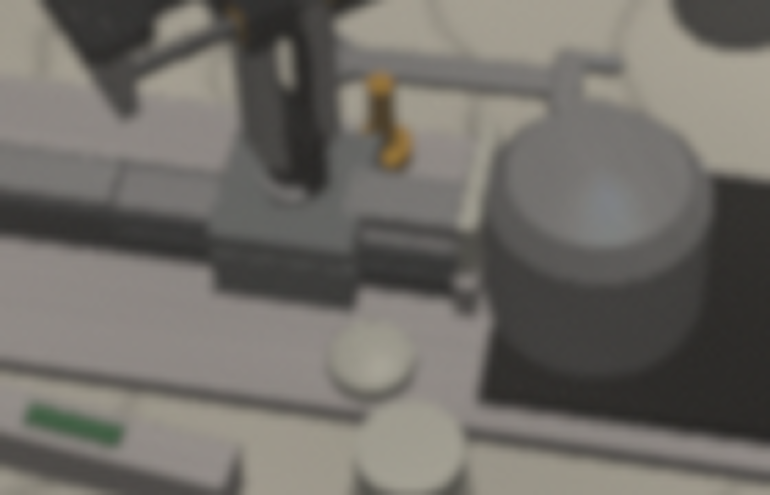

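Contact felt: the force rose from 4.3 to 7.2 N and motion stalled, and the jar has not moved. The crop shows the nose plate at (470,210) against the jar at (490,210). Now tightening by feel.

Call:
carry_out(commands=[1,0,0,-0.02,0,0,-0.1,1,0,0,-0.05,0,0,-0.2,1,0,0,-0.07,0,0,-0.3])

```text
time_s: 8.35
ee_pos: [0.5677, -0.0371, 0.0799]
eef_rot: [3.141, -0.001, 1.908]
force: [3.2, -6.2, -7.8]
grip_width: 0.0114
```

```bash
python3 -c "
from h import *
st()"
```

```text
time_s 8.35
ee_pos [ 0.5677 -0.0371  0.0799]
eef_rot [ 3.1407e+00 -1.4000e-03  1.9080e+00]
force [ 3.1605 -6.2459 -7.8212]
moment [-1.5001 -0.7232  0.2297]
grip_width 0.0114
```

Call:
carry_out(commands=[1,0,0,-0.01,0,0,-0.05,1,0,0,-0.025,0,0,-0.1])

```text
time_s: 8.52
ee_pos: [0.5678, -0.0373, 0.0796]
eef_rot: [3.141, -0.001, 1.805]
force: [2.5, -5.1, -6.6]
grip_width: 0.0119
```

```bash
cat > m.py <<'E'
from h import *
o=ctrl.get_obs(); print("yaw",o["eef_rot"][2].round(4),"M",np.round(o["moment"],3),"F",np.round(o["force"],1),"q",np.round(o["qpos"][-1],3),"tau6",np.round(o["tau"][-1],3))
E
python3 m.py
```

```text
yaw 1.8051 M [-1.201 -0.614  0.195] F [ 2.5 -5.1 -6.6] q -1.936 tau6 -0.755
```

Call:
carry_out(commands=[1,0,0,-0.01,0,0,-0.05,1,0,0,-0.025,0,0,-0.1])

```text
time_s: 8.68
ee_pos: [0.5678, -0.0374, 0.0793]
eef_rot: [3.141, -0.001, 1.703]
force: [1.7, -6.1, -7.4]
grip_width: 0.0118
```

```bash
python3 m.py
```

```text
yaw 1.7027 M [-1.197 -0.627  0.132] F [ 1.7 -6.1 -7.4] q -1.834 tau6 -1.03
```

Call:
carry_out(commands=[1,0,0,-0.01,0,0,-0.05,1,0,0,-0.025,0,0,-0.1])

```text
time_s: 8.85
ee_pos: [0.5678, -0.0375, 0.0791]
eef_rot: [3.141, -0.001, 1.6]
force: [1.5, -6.1, -7.6]
grip_width: 0.0117
```

```bash
python3 m.py
```

```text
yaw 1.6002 M [-1.14  -0.525  0.178] F [ 1.5 -6.1 -7.6] q -1.731 tau6 -1.042
```

Call:
carry_out(commands=[1,0,0.01,-0.01,0,0,-0.05,1,0,0.01,-0.025,0,0,-0.1])

```text
time_s: 9.02
ee_pos: [0.5678, -0.0375, 0.0788]
eef_rot: [3.141, -0.0, 1.498]
force: [1.9, -5.3, -7.5]
grip_width: 0.0119
```

```bash
python3 m.py
```

```text
yaw 1.4979 M [-1.286 -0.56   0.118] F [ 1.9 -5.3 -7.5] q -1.629 tau6 -1.039
```

Call:
carry_out(commands=[1,0,0.01,-0.01,0,0,-0.05,1,0,0.01,-0.025,0,0,-0.1])

```text
time_s: 9.18
ee_pos: [0.5678, -0.0376, 0.0786]
eef_rot: [3.141, 0.0, 1.396]
force: [2.9, -5.9, -7.3]
grip_width: 0.0117
```

```bash
python3 m.py
```

```text
yaw 1.3955 M [-1.32  -0.556  0.171] F [ 2.9 -5.9 -7.3] q -1.526 tau6 -1.04
```

Call:
carry_out(commands=[1,0,0.01,-0.01,0,0,-0.05,1,0,0.01,-0.025,0,0,-0.1])

```text
time_s: 9.35
ee_pos: [0.5678, -0.0377, 0.0783]
eef_rot: [3.141, 0.0, 1.293]
force: [1.3, -6.1, -6.5]
grip_width: 0.0118
```

```bash
python3 m.py
```

```text
yaw 1.2931 M [-1.292 -0.457  0.218] F [ 1.3 -6.1 -6.5] q -1.423 tau6 -1.04
```

Call:
carry_out(commands=[1,0,0.02,-0.01,0,0,-0.05,1,0,0.02,-0.025,0,0,-0.1])

```text
time_s: 9.52
ee_pos: [0.5678, -0.0377, 0.0781]
eef_rot: [3.14, 0.001, 1.191]
force: [1.9, -6.4, -6.8]
grip_width: 0.0118
```

```bash
python3 m.py
```

```text
yaw 1.1907 M [-1.383 -0.487  0.146] F [ 1.9 -6.4 -6.8] q -1.32 tau6 -1.036
```

Call:
carry_out(commands=[1,0,0.02,-0.01,0,0,-0.05,1,0,0.02,-0.025,0,0,-0.1])

```text
time_s: 9.68
ee_pos: [0.5678, -0.0378, 0.0778]
eef_rot: [3.14, 0.001, 1.088]
force: [1.0, -6.2, -5.8]
grip_width: 0.0119
```

```bash
python3 m.py
```

```text
yaw 1.0882 M [-1.359 -0.498  0.205] F [ 1.  -6.2 -5.8] q -1.217 tau6 -1.036
```

Call:
carry_out(commands=[1,0,0.02,-0.01,0,0,-0.05,1,0,0.02,-0.025,0,0,-0.1])

```text
time_s: 9.85
ee_pos: [0.5677, -0.0378, 0.0775]
eef_rot: [3.14, 0.002, 0.986]
force: [2.3, -6.8, -5.8]
grip_width: 0.0113
```

```bash
python3 m.py
```

```text
yaw 0.9858 M [-1.349 -0.445  0.241] F [ 2.3 -6.8 -5.8] q -1.114 tau6 -1.037
```

Call:
carry_out(commands=[1,0,0.02,-0.01,0,0,-0.05,1,0,0.02,-0.025,0,0,-0.1])

```text
time_s: 10.02
ee_pos: [0.5677, -0.0379, 0.0773]
eef_rot: [3.14, 0.002, 0.883]
force: [1.6, -6.5, -7.1]
grip_width: 0.0116
```

```bash
python3 m.py
```

```text
yaw 0.8833 M [-1.337 -0.437  0.177] F [ 1.6 -6.5 -7.1] q -1.012 tau6 -1.037
```

Call:
carry_out(commands=[1,0,0.02,-0.01,0,0,-0.05,1,0,0.02,-0.025,0,0,-0.1])

```text
time_s: 10.18
ee_pos: [0.5677, -0.038, 0.0771]
eef_rot: [3.14, 0.003, 0.781]
force: [0.9, -6.2, -4.6]
grip_width: 0.0118
```

```bash
python3 m.py
```

```text
yaw 0.7809 M [-1.342 -0.369  0.226] F [ 0.9 -6.2 -4.6] q -0.909 tau6 -0.958
```

Call:
carry_out(commands=[1,0,0.04,-0.01,0,0,-0.05,1,0,0.06,-0.025,0,0,-0.1])

```text
time_s: 10.35
ee_pos: [0.5676, -0.0378, 0.077]
eef_rot: [3.139, 0.003, 0.679]
force: [-0.3, -8.2, -4.6]
grip_width: 0.0114
```

```bash
python3 m.py
```

```text
yaw 0.6787 M [-1.645 -0.242  0.365] F [-0.3 -8.2 -4.6] q -0.805 tau6 -0.865
```

Call:
carry_out(commands=[1,0,0.04,-0.01,0,0,-0.03,1,0,0.06,-0.02,0,0,-0.06])

```text
time_s: 10.52
ee_pos: [0.5676, -0.0377, 0.077]
eef_rot: [3.138, 0.004, 0.617]
force: [0.4, -8.9, -5.2]
grip_width: 0.012
```

```bash
python3 m.py
```

```text
yaw 0.6173 M [-1.635 -0.293  0.407] F [ 0.4 -8.9 -5.2] q -0.743 tau6 -0.205
```

Call:
carry_out(commands=[1,0,0,0,0,0,0])

```text
time_s: 10.6
ee_pos: [0.5676, -0.0378, 0.0769]
eef_rot: [3.138, 0.004, 0.616]
force: [2.5, -3.0, -8.2]
grip_width: 0.0118
```

```bash
python3 m.py
```

```text
yaw 0.6156 M [-0.489 -0.716  0.407] F [ 2.5 -3.  -8.2] q -0.741 tau6 0.996
```

Call:
carry_out(commands=[1,0,0,0,0,0,-0.03,1,0,0,0,0,0,-0.05])

```text
time_s: 10.77
ee_pos: [0.5674, -0.0379, 0.0769]
eef_rot: [3.138, 0.004, 0.564]
force: [0.5, -5.9, -6.9]
grip_width: 0.0114
```

```bash
python3 m.py; python3 gap.py
```

```text
yaw 0.5645 M [-0.952 -0.49   0.485] F [ 0.5 -5.9 -6.9] q -0.69 tau6 0.071
time_s 10.7667
ee_pos [ 0.5674 -0.0379  0.0769]
eef_rot [3.1383 0.0042 0.5645]
force [ 0.5293 -5.8504 -6.8807]
moment [-0.9521 -0.4899  0.4852]
grip_width 0.0114
[-0.12860116  0.47727379  1.59363364 -0.00594109  1.07187297 -0.69025868]
scene 77 nose 0.08092529745745808 0.0919605442827171 jar 530 [0.583933   0.08447207] gap(mid) mm -2.391308329337854
side 17 nose 0.08175251949859595 0.08824472366751875 jar 255 [0.58351598 0.08757268] gap(mid) mm 2.107837553217879
```

Call:
carry_out(commands=[1,0,0.08,0,0,0,0,1,0,0.15,0,0,0,0])

```text
time_s: 11.03
ee_pos: [0.5676, -0.0372, 0.0769]
eef_rot: [3.137, 0.005, 0.565]
force: [2.6, -13.8, -8.6]
grip_width: 0.012
```

```bash
python3 m.py
```

```text
yaw 0.5653 M [-2.67  -0.824  0.377] F [  2.6 -13.8  -8.6] q -0.688 tau6 0.4
```

Call:
carry_out(commands=[1,0,-0.07,0,0,0,0,0.4,0,-0.07,0,0,0,0,0.3,0,-0.07,0,0,0,0,0.3,0,-0.07,0,0,0,0,0.3,0,-0.07,1,0,0,0,0.3,0,-0.07,3,0,0,0,0.3,0,-0.07,6,0,0,0,0.3,0,-3,9,0,0,0,0.3,0,-7,11,0,0,0,0.3,0,-11,12,0,0,0,0.3,0,-14,12,0,0,0,0.3,0,-14,12,0,0,0])

```text
time_s: 12.03
ee_pos: [0.5673, -0.1822, 0.1988]
eef_rot: [3.134, 0.004, 0.561]
force: [-0.6, -0.1, -0.3]
grip_width: 0.0327
```

```bash
python3 - <<'E'
from h import *
from scipy.optimize import least_squares
st(); D=np.array([.0837,.9965]); ims=[]
for c in("scene","side","wrist"):
    p,d=viewer.camera(c); ims.append(p); P,u,v=cloud(c,d)
    n=np.array([.5677,-.038])+.076*D; s=(P[:,:2]-n)@D
    N=P[(P[:,2]>.074)&(P[:,2]<.083)&(np.hypot(*(P[:,:2]-n).T)<.04)&(abs(s)<.009)]
    J=P[(P[:,2]>.03)&(P[:,2]<.08)&(np.hypot(P[:,0]-.584,P[:,1]-.084)<.052)&(s>.009)]
    f=least_squares(lambda q:np.hypot(J[:,0]-q[0],J[:,1]-q[1])-.045,[.584,.084],loss="soft_l1",f_scale=.001)
    off=abs((N[:,:2]-n)@np.array([.9965,-.0837]))>.012
    a=N[off,:2]@D; lo,hi=np.percentile(a,[3,97])
    W=P[(np.hypot(P[:,0]-.5677,P[:,1]+.038)<.035)&(P[:,2]>.093)&(P[:,2]<.109)]
    print(c,"gap mm",1000*(f.x@D-.045-lo-.008),"lo,hi",lo,hi,"jar",f.x,"wing",len(W),cv2.minAreaRect((W[:,:2]*1000).astype(np.float32)) if len(W)>5 else 0,W[:,2].max() if len(W) else 0)
a,b,w=ims
cv2.imwrite("pics/m3.png",np.hstack([cv2.resize(a[150:270,170:330],(400,300),interpolation=cv2.INTER_CUBIC),cv2.resize(w,(400,300))]))
E
```

```text
time_s 12.0333
ee_pos [ 0.5673 -0.1822  0.1988]
eef_rot [3.1344 0.0036 0.5611]
force [-0.5818 -0.062  -0.3191]
moment [-0.0052 -0.184   0.0024]
grip_width 0.0327
scene gap mm -0.9570967480800538 lo,hi 0.08144454256242266 0.09227157010859688 jar [0.58395466 0.08490762] wing 125 ((570.2985229492188, -38.60664367675781), (15.694997787475586, 44.774009704589844), 35.15261459350586) 0.1043930233434785
side gap mm 1.2477055751265385 lo,hi 0.0822423239585428 0.0885024102891258 jar [0.58354342 0.08795529] wing 34 ((555.6095581054688, -26.560550689697266), (15.970810890197754, 7.445671558380127), 83.81838989257812) 0.10238454624805808
wrist gap mm -0.2857120609887284 lo,hi 0.08271175808662747 0.09429315876591153 jar [0.58039763 0.0871518 ] wing 741 ((564.9591064453125, -36.7806282043457), (12.523090362548828, 46.00182342529297), 34.50044250488281) 0.10246263770104048
```

View pics/m3.png

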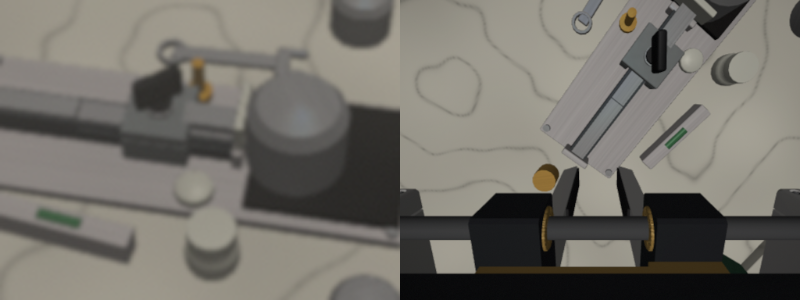

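The scene crop shows the nose plate at (240,122) against the jar at (250,120), with the bystanders in place. Torque and geometry are both in range, so I'm handing in.

```bash
python3 -c "
from h import *
print(ticket.hand_in())"
```

```text
the job is handed in; nothing more can be done
None
```

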